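# Refit the start knob of a portable hob and hold it in

### The job

Get the pot's hob going. Turn its heat selector on to the three-dot mark so that it clicks home there; after that put the loose start knob back on its D-shaped shaft, fully home, press the knob in and finish while you are still holding it pressed in. Leave the pot, the mug and the spread tub where they stand.

Things in the scene. Friction and masses are not known exactly. Their poses are not given: they have to be found in the camera images.
- hob: Portable hob, fixed: black, 400 mm deep (x) by 300 wide (y), origin under its centre, +x to the back, z up. Front strip: metal deck, 56 mm above the worktop; behind it black glass, 60 mm high, with a lidded pot. Two controls on the deck, each 142 mm before the hob's centre: heat selector 76 mm to the left (+y), bare start shaft 76 mm to the right (-y).
- selector (a joint): Angle of the heat selector, rad, clockwise from above. Sprung click stops every 36 degrees draw it in from up to half way; turning past takes about 0.1 N m. One dot 0, two dots 0.628, three dots 1.257, four dots 1.885: rows of small dark dots on the deck, 54 and 18 degrees left of the hob's +x, then 18 and 54 right. Starts at or between one and two dots.
- selector_grip (a point): On the selector's vertical axis at the top of its bar grip, 98 mm above the worktop; turns with it, +x to its pointer (white line, beak), z up. A black knob shaped like the start knob: skirt 44 mm across and 18 high, 2 mm above the deck, across it along x a bar grip 41 long, 12 wide, 22 high. It turns in place and does not lift off.
- start_knob: Loose start knob, black plastic, about 45 g, standing bore down on the worktop right of the hob. Origin: centre of the underside, z up, +x to its pointer (white line on that half of the bar, small beak on the skirt, reaching 26 mm out). Skirt 44 mm across, 0 to 18 mm high; bar grip along x, 41 long, 12 wide, 18 to 40 mm high.
- knob_bore (a point): Centre of the mouth of the D-shaped blind bore in the loose knob's underside (the knob's origin and axes): 15 mm deep, 14 mm across, its flat 4 mm from the axis on the pointer's side (+x). It goes on the shaft only with its +x along the shaft's +x, within about 10 degrees.
- shaft_tip (a point): Centre of the top of the start shaft, an upright steel D-shaft 12 mm across, flat 3 mm from the axis, end chamfered 1.5 mm; 78 mm above the worktop at rest, sinks when pressed. +x is the flat's side, z up. The shaft can turn, stiffly (0.04 N m). Knob fully home: bore's roof on this tip, knob's origin 15 mm below it, 63 mm above the worktop at rest.
- start_press (a joint): How far the start shaft is pressed in, m: 0 at rest, 0.005 at its stop; spring, 3.2 N to begin, 7.2 N at the stop; springs back when let go. Fully pressed, the knob's underside is 2 mm above the deck.
- pot: Black pot with a black lid, 200 mm across (253 over the ears), 155 mm high with the lid, loose on the glass; origin under its centre. Leave it.
- mug: White mug with red arches, 86 by 113 mm, 98 mm high, loose on the worktop left of the hob; origin under its middle. Leave it.
- tub: Green spread tub, 96 by 137 mm, 53 mm high, loose on the worktop beyond the loose knob; origin under its middle. Leave it.
There are look-alikes about, which are no part of the job. Several things have the shape of the start_knob; the one meant has the colours described above.

How it is judged:
On the way, in this order (a step that is already met when the one before it is completed fails the run):
1. the heat selector stands at three dots (value of joint selector between 1.1066 and 1.4066 rad), for 0.2 s.
2. the start knob is on the D-shaft, fully home (z of start_knob in the frame of shaft_tip below -0.0125 m and horizontal distance between start_knob and shaft_tip below 0.004 m and angle between the z axis of start_knob and the z axis of shaft_tip, either way round below 0.12 rad), for 0.1 s.
At the end, for the whole second after the job is handed in: Selector within 0.15 rad of three dots; knob on the shaft, underside 12.5 mm or more below the shaft tip (15 is home), within 4 mm of its axis and 0.12 rad of upright; fingers bear on the knob with over 2 N and hold the shaft more than 3.5 of its 5 mm in (all of step 1 and all of step 2 and value of joint start_press above 0.0035 m and contact force between the fingers and start_knob above 2 N); the arm keeps its last pose, push and grip.
It fails at once if the pot is shifted more than 25 mm (distance of pot from where it was at the start of the episode above 0.025 m).
It fails at once if the mug is shifted more than 25 mm (distance of mug from where it was at the start of the episode above 0.025 m).
It fails at once if the spread tub is shifted more than 25 mm (distance of tub from where it was at the start of the episode above 0.025 m).
It also fails if it takes over 58 s, if anything falls off the work surface, if the arm or the gripper's body presses on something with over 40 N, if the wrist force passes 120 N, or if a joint passes its speed limit or range.

### The arm

A 7-joint arm with a two-finger parallel gripper is mounted at the origin on a cart in front of the work surface, level with it; the furniture and walls round the work are solid. World frame = base frame: x ahead of the robot, y to its left, z up, the work surface at z = 0. Lengths are in m, angles in rad, forces in N, time in s.
With the tool pointing down it reaches from about 0.425 to 0.875 m from the base axis. Payload 4.7 kg.
Tool frame: the origin (TCP) lies at the centre of the arm's flange, where the gripper is bolted on; the fingertips stand 182 mm ahead of it and the grasp point (between the pads) lies ahead of it (ctrl.hold_point_z is the z of the grasp point in the tool frame, in m); z points along the fingers, y is the direction in which the jaws open and shut (so a half turn about z gives the same grasp; the last joint's range is limited). The gripper opens to 87 mm and grips with 3 to 60 N. Pads are 19 mm wide; open, the fingers measure 117 mm over their backs; the gripper's body (75 mm by 190 mm) begins 51 mm behind the grasp point.
Start: joints at [1.309, 0.321, -0.07, 1.45, 0.023, 1.371, -0.057], TCP at [0.177, -0.625, 0.405] pointing down, gripper open.
Joint ranges: [-2.86, 2.86], [-0.3, 2.09], [-1.38, 1.24], [0.06, 2.45], [-1.56, 4.7], [0.09, 2.05], [-2.69, 2.69]. Speed limits (rad/s): [2.57, 2.57, 3.14, 3.14, 3.14, 3.14, 3.14].

### API

Orientations are given as a rotation vector (axis times angle).
In Python, from bench import get_state, imaging, workorder, ctrl gives the robot as it stands.
- The arm moves only by the tool step_arm, never from a script. Its argument "increments" is a list of rows, each an object of numbers: "claw": the opening, from 0 (shut) to 1 (fully open); "tx", "ty", "tz": the shift along the tool's x, y, z in m; "spin": the turn about the tool's z in degrees. A call has 1 to 8 rows; each row is the pose to reach, as a shift and turn from the pose commanded when the call began, along the tool's axes at that moment; what a row does not reach only later rows make up. A row lasts 1/12 s, in which the tool goes at most 41.7 mm and 7.16 degrees, less where a joint would pass 70% of its speed; a pose out of reach is approached as far as the arm can. A call with a gripper value outside its range is refused whole. The fingers move at their own pace and stop on an object; "force" is the grip in N (left out, the last holds). Time passes only in rows, so rows that repeat a pose let the fingers close. It gives the time, the measured TCP pose, the force and the opening at its end, in the units of the state.
- get_state(): the state, without advancing time (a new reading comes with each control period).
- imaging.get_image(name): name is "side" or "top"; returns the picture (384x512x3 uint8, blue, green, red); there is no depth.
- imaging.camera_params(name): a dict with "intrinsics" (3x3 intrinsics, pixels), "camera_from_world" (4x4, takes a point from world to camera coordinates). Camera axes: x right, y down, z forward; pixel columns grow to the right and rows downward; lengths in m; the calibration is good to about 2 mm. A picture is of the moment at which its call begins. camera_params takes no time and is no camera call.
- workorder.close_job(): hands the job in, once; it reports no verdict.
The state is a dict: "time": time; "joint_positions": joint angles; "qd": joint speeds; "joint_torque": joint torques, N m; "position": TCP position; "tool_rot": TCP orientation; "ft_force": force on the tool from outside, world axes, zero at the start; "torque": the same for the moment, N m; "grip_width": opening from 0.0 (shut) to 1.0 (fully open).
Only numpy, scipy, OpenCV 4.12 (cv2) and the standard library are available. Lean on these libraries where they do the work, as an engineer would, in place of code of your own. Each camera call takes 0.05 s, during which the arm holds its last target. There are 200 camera calls.

## Working session

There is one attempt and no reset: what is moved stays moved. The work goes in short steps, Python scripts to look and compute and a tool call to move; the robot and the scene stay as the last step left them, time stands still between calls to the robot, and variables do not carry over. Pictures are saved under pics/ and viewed, on a budget of 10 in all, crops included, one or two more only if the job needs it, and the job is handed in when it is done.

Besides the shell and the picture viewer there is one more tool, called after "Emit:" by a JSON object that holds its "name" and its "arguments". step_arm: Moves the arm, as the interface text tells. Its arguments: {"type":"object","properties":{"increments":{"type":"array"},"force":{"type":"number"}},"required":["increments"]}

```bash
mkdir -p pics; ls
python3 - <<'E'
from bench import get_state, imaging, ctrl
import cv2
print(get_state(), ctrl.hold_point_z)
for n in("top","side"):
    im=imaging.get_image(n); cv2.imwrite(f"pics/{n}0.png",im)
    p=imaging.camera_params(n); print(n,p)
E
```

```text
pics
{'time': 0.0, 'joint_positions': array([ 1.30909938,  0.32184778, -0.07010825,  1.45168093,  0.02263774,
        1.37079025, -0.05691307]), 'qd': array([ 0.00044718,  0.00089293,  0.00066582, -0.00067172, -0.00163488,
        0.00079938, -0.00025838]), 'joint_torque': array([-3.08749259e-04, -4.91285169e+01, -4.04254971e-01, -3.12527347e+01,
       -6.40660571e-02,  4.36868286e-02,  1.90952210e-04]), 'position': array([ 0.17692398, -0.62524723,  0.4036423 ]), 'tool_rot': array([-3.10987878e+00, -4.31661954e-01,  6.15925854e-04]), 'ft_force': array([-0.56851965, -1.08158578, -0.26008633]), 'torque': array([-0.02145092, -0.00287451, -0.02408553]), 'grip_width': 1.0026069166640703} 0.1635
top {'intrinsics': array([[366.1919565 ,   0.        , 250.61794034],
       [  0.        , 366.1919565 , 189.34782971],
       [  0.        ,   0.        ,   1.        ]]), 'camera_from_world': array([[ 0.018397  , -0.99982043, -0.00454518,  0.03142976],
       [-0.98597277, -0.01738757, -0.16599809,  0.55726843],
       [ 0.16588926,  0.00753529, -0.9861156 ,  1.17821237],
       [ 0.        ,  0.        ,  0.        ,  1.        ]])}
side {'intrinsics': array([[424.41946082,   0.        , 255.27271002],
       [  0.        , 424.41946082, 192.15487347],
       [  0.        ,   0.        ,   1.        ]]), 'camera_from_world': array([[ 9.69944987e-01, -2.43324236e-01,  1.94889277e-04,
        -5.37570595e-01],
       [-1.44411380e-01, -5.76300420e-01, -8.04377511e-01,
         1.72468313e-01],
       [ 1.95836858e-01,  7.80173790e-01, -5.94118492e-01,
         9.67296581e-01],
       [ 0.00000000e+00,  0.00000000e+00,  0.00000000e+00,
         1.00000000e+00]])}
```

View pics/top0.png

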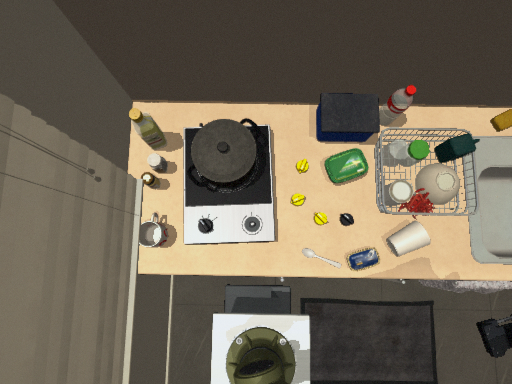

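View pics/side0.png

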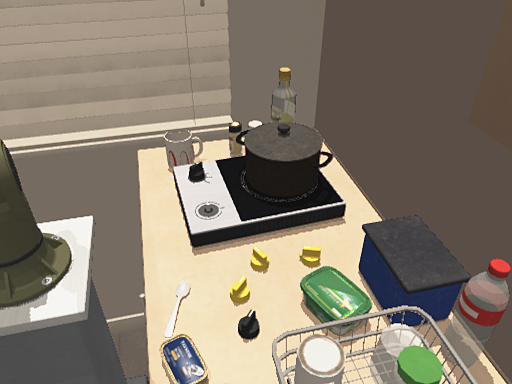

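The top view shows the selector near (206,226), the bare shaft near (252,224) and the black loose knob near (346,219). In the side view they are near (197,171), (208,210) and (248,324). I'll zoom in on all three.

Run:
```python
import cv2, numpy as np
t=cv2.imread("pics/top0.png"); s=cv2.imread("pics/side0.png")
def c(im,u,v,h=20): return cv2.resize(im[v-h:v+h,u-h:u+h],(260,260),interpolation=cv2.INTER_CUBIC)
cv2.imwrite("pics/z0.png",np.vstack([np.hstack([c(t,206,226),c(t,252,224),c(t,346,219)]),np.hstack([c(s,200,173),c(s,208,210),c(s,248,322)])]))
```

```text
(no output)
```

View pics/z0.png

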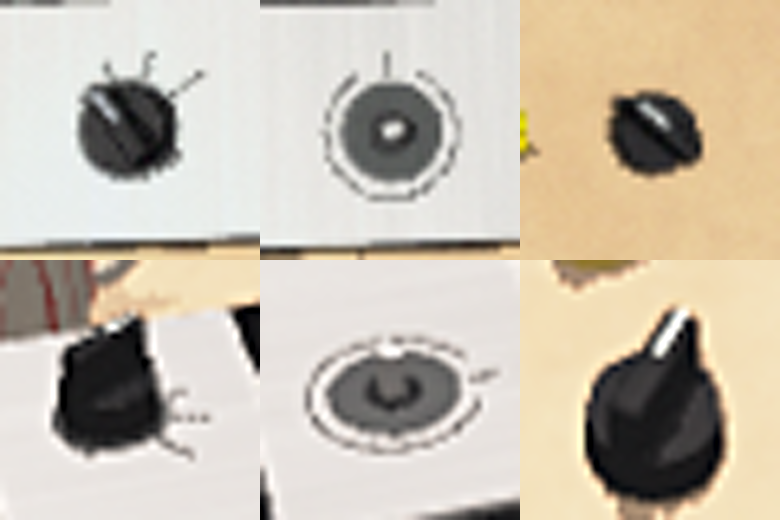

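```bash
cat > h.py <<'E'
import numpy as np, cv2
from bench import imaging
def cast(n,uv,z):
    p=imaging.camera_params(n);K=p["intrinsics"];T=p["camera_from_world"];R=T[:3,:3];o=-R.T@T[:3,3]
    uv=np.atleast_2d(uv).astype(float);d=np.c_[uv,np.ones(len(uv))]@np.linalg.inv(K).T@R
    return (o+d*((z-o[2])/d[:,2])[:,None])[:,:2]
def proj(n,X):
    p=imaging.camera_params(n);c=np.atleast_2d(X)@p["camera_from_world"][:3,:3].T+p["camera_from_world"][:3,3]
    q=c@p["intrinsics"].T;return q[:,:2]/q[:,2:]
E
python3 - <<'E'
from h import *
I={n:cv2.imread(f"pics/{n}0.png") for n in("top","side")}
G={n:cv2.cvtColor(I[n],cv2.COLOR_BGR2GRAY).astype(float) for n in I}
def blob(n,u,v,h,f):
    g=G[n][v-h:v+h,u-h:u+h]; m=f(g).astype(np.uint8)
    k,l,s,c=cv2.connectedComponentsWithStats(m)
    i=1+np.argmin(np.hypot(c[1:,0]-h,c[1:,1]-h)-0.02*s[1:,4]) ; return l==i,c[i]+[u-h,v-h],s[i,4]
# gray disc fit
for n,u,v in(("top",252,224),("side",208,210)):
    m,c,a=blob(n,u,v,13,lambda g:(g<150))
    k=max(cv2.findContours(m.astype(np.uint8),cv2.RETR_EXTERNAL,cv2.CHAIN_APPROX_NONE)[0],key=cv2.contourArea)
    e=cv2.fitEllipse(k); c2=np.array(e[0])+[u-13,v-13]
    print(n,"disc",a,c,c2,e[1],cast(n,[c,c2],.056))
# knob
for nm,pos,zt,zs in(("knob",{"top":(346,219),"side":(248,323)},.040,.009),("sel",{"top":(206,226),"side":(198,172)},.098,.067)):
  for n,(u,v) in pos.items():
    m,c,a=blob(n,u,v,20,lambda g:g<95)
    k=max(cv2.findContours(m.astype(np.uint8),cv2.RETR_EXTERNAL,cv2.CHAIN_APPROX_NONE)[0],key=cv2.contourArea)
    hull=cv2.fillConvexPoly(np.zeros(m.shape,np.uint8),cv2.convexHull(k),1)
    g=G[n][v-20:v+20,u-20:u+20]
    w=np.where(cv2.erode(hull,np.ones((2,2)))>0,np.clip(g-100,0,None),0)
    ys,xs=np.nonzero(w); W=w[ys,xs]; X=cast(n,np.c_[xs+u-20,ys+v-20],zt); mu=np.average(X,axis=0,weights=W)
    ev,V=np.linalg.eigh(np.cov(X.T,aweights=W)); d=V[:,1]
    print(nm,n,a,"blob",cast(n,[c],zs),"line",mu,np.degrees(np.arctan2(d[1],d[0])),np.sqrt(ev),len(W))
# deck corners / edges (white deck)
m=(G["top"][195:250,175:285]>190).astype(np.uint8)
k=max(cv2.findContours(m,cv2.RETR_EXTERNAL,cv2.CHAIN_APPROX_NONE)[0],key=cv2.contourArea)
r=cv2.minAreaRect(k); b=cv2.boxPoints(r)+[175,195]; B=cast("top",b,.056); print(B,B.mean(0)); 
def z(n,u,v,h=12):return cv2.resize(I[n][v-h:v+h+1,u-h:u+h+1],(400,400),interpolation=cv2.INTER_NEAREST)
cv2.imwrite("pics/z1.png",np.hstack([z("top",252,224),z("side",208,209)]))
print(G["top"][219:230,247:259].astype(int))
E
```

```text
top disc 180 [251.87222222 223.9       ] [251.88375092 223.89918327] (14.378962516784668, 14.710598945617676) [[0.44065932 0.03519059]
 [0.44066266 0.03515298]]
side disc 201 [208.1641791  210.04975124] [208.1867075  210.06452942] (11.573019027709961, 19.76186752319336) [[0.44282828 0.03354548]
 [0.44287308 0.03347441]]
knob top 127 blob [[ 0.46522967 -0.28462577]] line [ 0.47260077 -0.27755532] -137.59111152010743 [0.00188842 0.00606056] 10
knob side 431 blob [[ 0.46822158 -0.28699152]] line [ 0.47488439 -0.28187999] 87.28776872629854 [0.00390539 0.00686828] 22
sel top 162 blob [[0.43194325 0.18489063]] line [0.44060918 0.19359305] -140.32779493530316 [0.00139636 0.00480036] 9
sel side 250 blob [[0.43508261 0.18860142]] line [0.43823795 0.13536071] 67.89750061515133 [0.00473657 0.03971737] 9
[[ 0.35516899  0.28226103]
 [ 0.53163169  0.29156845]
 [ 0.53802332 -0.0693995 ]
 [ 0.3616418  -0.06997678]] [0.44661645 0.1086133 ]
[[ 93  93  93  92  88  93  91  95  92  92  94 178]
 [ 94  89  91  90  88  91  93  94  92  91  91 112]
 [ 91  89  88  76  73  62  73  88  90  91  91  91]
 [ 88  89  74  58  86 103 101  56  82  92  88  91]
 [ 91  90  64  96 183 218 199  79  36  85  93  92]
 [ 91  89  66  77 219 211 163  65  43  84  91  91]
 [ 92  91  65  64 105 111  64  41  56  87  89  92]
 [ 92  90  67  66  63  62  62  64  91  88  91  92]
 [ 92  92  92  76  71  71  78  90  93  88  91  95]
 [ 92  91  93  92  89  91  92  92  95  87  92 128]
 [106  92  94  91  92  93  93  93  92  90 114 197]]
```

View pics/z1.png

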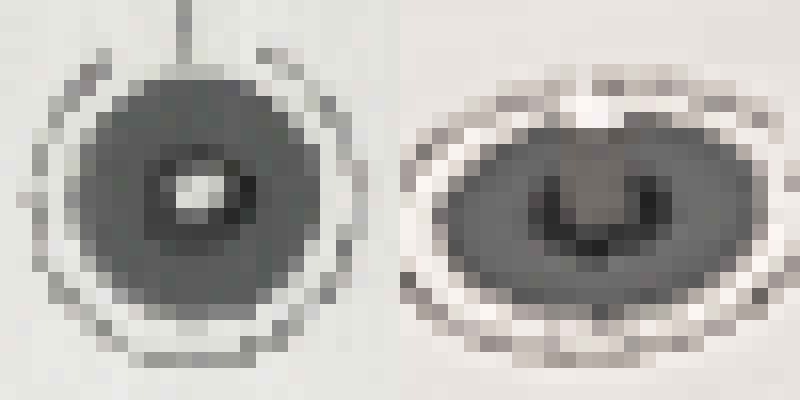

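Run:
```python
from h import *
t=cv2.imread("pics/top0.png");s=cv2.imread("pics/side0.png")
hs=cv2.cvtColor(t,cv2.COLOR_BGR2HSV)
m=((hs[...,1]<40)&(hs[...,2]>170)).astype(np.uint8); m[:195]=0;m[250:]=0;m[:,:180]=0;m[:,280:]=0
k=max(cv2.findContours(m,cv2.RETR_EXTERNAL,cv2.CHAIN_APPROX_NONE)[0],key=cv2.contourArea)
r=cv2.minAreaRect(k); b=cv2.boxPoints(r); B=cast("top",b,.056); print("deck",b.round(1).tolist(),B.round(4).tolist())
e=np.roll(B,-1,0)-B; print(np.hypot(*e.T),np.degrees(np.arctan2(e[:,1],e[:,0])))
g=t.mean(2)
# back deck edge (white->black) and side edges subpixel
c0=np.array([.4418,.0343])
print("pot lid knob",cast("top",[[223,146]],.215),cast("side",[[284,129]],.213))
# shaft patch moments, about predicted axis
for n,img,w in(("top",t,(247,219,259,229)),("side",s,(203,199,215,216))):
    ax={"top":(.44066,.03516),"side":(.44285,.0335)}[n]
    print(n,"axis pred",proj(n,[[*ax,.056],[*ax,.078]]), "6mm x,y:",proj(n,[[ax[0]+.006,ax[1],.078],[ax[0],ax[1]+.006,.078]]))
    u0,v0,u1,v1=w; G=img.mean(2)[v0:v1,u0:u1]
    if n=="side": print(img[v0:v1,u0:u1].astype(int).mean(2).round().astype(int))
    W=np.clip(G-95,0,130) if n=="top" else None
    if W is not None:
        W[:2]=0;W[7:]=0;W[:,8:]=0
        ys,xs=np.nonzero(W);ww=W[ys,xs];P=np.c_[xs+u0,ys+v0];mu=np.average(P,axis=0,weights=ww)
        ev,V=np.linalg.eigh(np.cov(P.T,aweights=ww));print(mu,np.sqrt(ev),V)
```

```text
deck [[184.0, 243.0], [184.0, 195.0], [273.0, 195.0], [273.0, 243.0]] [[0.3749, 0.2541], [0.5322, 0.2617], [0.5374, -0.033], [0.3802, -0.0343]]
[0.15745837 0.2947889  0.15721817 0.28843736] [   2.7853088   -88.9855741  -179.52701424   91.04859495]
pot lid knob [[0.65599537 0.12369066]] [[0.65544054 0.1101438 ]]
top axis pred [[251.88158883 223.89996137]
 [251.8737545  223.39962559]] 6mm x,y: [[251.90707295 221.52813935]
 [250.00365809 223.36579357]]
[251.92784553 223.52337398] [0.63226929 0.86147824] [[-0.31771884 -0.94818497]
 [-0.94818497  0.31771884]]
side axis pred [[208.17580257 210.05963825]
 [207.5821142  203.02103609]] 6mm x,y: [[210.02272951 202.65338709]
 [207.2004213  201.55890247]]
[[228 228 228 228 227 227 227 226 226 227 226 226]
 [228 228 228 228 228 229 229 229 229 230 228 227]
 [231 229 216 213 225 204 203 212 209 200 213 224]
 [202 204 176 195 226 159 134 187 179 158 180 193]
 [156 177 190 237 249 245 227 226 227 231 234 185]
 [235 211 150 192 245 244 222 113 111 135 187 194]
 [142  91  93  94 111 113  89  97  99  96  93  95]
 [ 97 102 105 103 102 102 104 105 107 106 104 100]
 [105 104  96 107 107 107 106  96  97 107 109 106]
 [108  95  65 102 108 108 103  69  55  86 110 108]
 [106  76  47  93 112 110 108  80  34  58 107 110]
 [103  65  44  77 109 105  98  78  37  58 102 110]
 [104  78  45  46  74  69  53  57  55  86 113 109]
 [110 109  84  67  43  36  67  70  92 112 108 106]
 [108 109 113 110  92  85 115 111 110 108 104 102]
 [101 103 105 106 107 108 107 106 106 102  96  90]
 [ 87  89  96  98 101 102 101  95  86  97 123 172]]
```

Run:
```python
from h import *
t=cv2.imread("pics/top0.png").astype(float);g=t.mean(2)
def edge(cols,r0,r1,f):
    P=[]
    for u in cols:
        c=g[r0:r1,u]; hi,lo=c.max(),c.min(); th=150
        i=np.where((c[:-1]>th)&(c[1:]<=th))[0] if f>0 else np.where((c[:-1]<=th)&(c[1:]>th))[0]
        if len(i): i=i[0] if f>0 else i[-1]; P.append([u,r0+i+(c[i]-th)/(c[i]-c[i+1])])
    return np.array(P)
for nm,P in(("front",edge(range(190,270),234,250,1)),("back",edge(range(190,270),195,213,-1))):
    W=cast("top",P,.056);vx,vy,x,y=cv2.fitLine(W.astype(np.float32),cv2.DIST_HUBER,0,.01,.01).ravel()
    print(nm,len(P),"yaw",np.degrees(np.arctan(-vx/vy)),x,y)
```

```text
front 80 yaw 3.0452373 0.3818785 0.10894551
back 80 yaw 3.0430312 0.50309765 0.10116151
```

```bash
cat >> h.py <<'E'
from bench import get_state, ctrl
from scipy.spatial.transform import Rotation as Ro
def go(x,y,zg,yaw):
    "increments from the measured pose to grasp point (x,y,zg), tool x at yaw deg, tool down"
    s=get_state();R=Ro.from_rotvec(s["tool_rot"]).as_matrix();p=np.array(s["position"])
    cur=np.degrees(np.arctan2(R[1,0],R[0,0]));d=R.T@(np.array([x,y,zg+ctrl.hold_point_z])-p)
    print("t",s["time"],"gp",(p+R[:,2]*ctrl.hold_point_z).round(4),"yaw",round(cur,2),"tilt",np.degrees(np.arccos(-R[2,2])).round(2),"-> mm",(d*1e3).round(1),"spin",round((cur-yaw+180)%360-180,2),"q7",np.round(s["joint_positions"][6],2),"F",np.round(s["ft_force"],2),"w",round(s["grip_width"],3))
E
python3 -c "
from h import *
go(.42,-.35,.24,41)"
```

```text
t 0.1 gp [ 0.1768 -0.625   0.2403] yaw 15.8 tilt 0.1 -> mm [ 308.9 -198.7    0.6] spin -25.2 q7 -0.06 F [0.37 0.08 0.22] w 0.997
```

Emit:
{"name": "step_arm", "arguments": {"increments": [{"tx": 0.309, "ty": -0.199, "tz": 0, "spin": -25.2, "claw": 1}, {"tx": 0.309, "ty": -0.199, "tz": 0, "spin": -25.2, "claw": 1}, {"tx": 0.309, "ty": -0.199, "tz": 0, "spin": -25.2, "claw": 1}, {"tx": 0.309, "ty": -0.199, "tz": 0, "spin": -25.2, "claw": 1}, {"tx": 0.309, "ty": -0.199, "tz": 0, "spin": -25.2, "claw": 1}, {"tx": 0.309, "ty": -0.199, "tz": 0, "spin": -25.2, "claw": 1}, {"tx": 0.309, "ty": -0.199, "tz": 0, "spin": -25.2, "claw": 1}, {"tx": 0.309, "ty": -0.199, "tz": 0, "spin": -25.2, "claw": 1}]}}

```text
time: 0.77
position: [0.3983, -0.3736, 0.4045]
tool_rot: [-2.943, -1.1, 0.001]
ft_force: [0.8, -0.6, -0.0]
grip_width: 0.995
```

```bash
python3 -c "
from h import *
go(.434,.186,.24,41)"
```

```text
t 0.7667 gp [ 0.3982 -0.3736  0.241 ] yaw 40.99 tilt 0.03 -> mm [ 394. -399.    1.] spin -0.01 q7 -0.18 F [ 0.78 -0.61 -0.02] w 0.995
```

Emit:
{"name": "step_arm", "arguments": {"increments": [{"tx": 0.38, "ty": -0.385}, {"tx": 0.38, "ty": -0.385}, {"tx": 0.38, "ty": -0.385}, {"tx": 0.38, "ty": -0.385}, {"tx": 0.38, "ty": -0.385}, {"tx": 0.38, "ty": -0.385}, {"tx": 0.38, "ty": -0.385}, {"tx": 0.38, "ty": -0.385}]}}

```text
invalid input at $.increments[0]: expected keys claw, tx, ty, tz, spin
```

```bash
python3 -c "
from h import *
go(.434,.186,.18,41)"
```

```text
t 0.7667 gp [ 0.3982 -0.3736  0.241 ] yaw 40.99 tilt 0.03 -> mm [ 394.  -398.9   61. ] spin -0.01 q7 -0.18 F [ 0.78 -0.61 -0.02] w 0.995
```

Emit:
{"name": "step_arm", "arguments": {"increments": [{"tx": 0.38, "ty": -0.385, "tz": 0, "spin": 0, "claw": 1}, {"tx": 0.38, "ty": -0.385, "tz": 0, "spin": 0, "claw": 1}, {"tx": 0.38, "ty": -0.385, "tz": 0, "spin": 0, "claw": 1}, {"tx": 0.38, "ty": -0.385, "tz": 0, "spin": 0, "claw": 1}, {"tx": 0.38, "ty": -0.385, "tz": 0, "spin": 0, "claw": 1}, {"tx": 0.38, "ty": -0.385, "tz": 0, "spin": 0, "claw": 1}, {"tx": 0.38, "ty": -0.385, "tz": 0, "spin": 0, "claw": 1}, {"tx": 0.38, "ty": -0.385, "tz": 0, "spin": 0, "claw": 1}]}}

```text
time: 1.43
position: [0.418, -0.0407, 0.4045]
tool_rot: [2.942, 1.1, -0.001]
ft_force: [1.2, -0.7, -0.0]
grip_width: 1.002
```

```bash
python3 -c "
from h import *
go(.434,.186,.18,41)"
```

```text
t 1.4333 gp [ 0.418  -0.0408  0.241 ] yaw 40.99 tilt 0.05 -> mm [ 160.8 -160.6   60.8] spin -0.01 q7 -0.7 F [ 1.22 -0.75 -0.01] w 1.002
```

Emit:
{"name": "step_arm", "arguments": {"increments": [{"tx": 0.161, "ty": -0.161, "tz": 0, "spin": 0, "claw": 1}, {"tx": 0.161, "ty": -0.161, "tz": 0, "spin": 0, "claw": 1}, {"tx": 0.161, "ty": -0.161, "tz": 0, "spin": 0, "claw": 1}, {"tx": 0.161, "ty": -0.161, "tz": 0, "spin": 0, "claw": 1}, {"tx": 0.161, "ty": -0.161, "tz": 0.03, "spin": 0, "claw": 1}, {"tx": 0.161, "ty": -0.161, "tz": 0.06, "spin": 0, "claw": 0.7}, {"tx": 0.161, "ty": -0.161, "tz": 0.06, "spin": 0, "claw": 0.5}, {"tx": 0.161, "ty": -0.161, "tz": 0.06, "spin": 0, "claw": 0.5}]}}

```text
time: 2.1
position: [0.433, 0.1852, 0.3424]
tool_rot: [-2.938, -1.106, 0.008]
ft_force: [0.2, -0.5, 0.7]
grip_width: 0.855
```

Run:
```python
from h import *
go(.434,.186,.089,41)
im=imaging.get_image("side");cv2.imwrite("pics/s1.png",cv2.resize(im[90:230,120:320],(800,560)))
```

```text
t 2.1 gp [0.4321 0.1852 0.1789] yaw 41.24 tilt 0.32 -> mm [ 1.6  0.4 89.9] spin 0.24 q7 -1.32 F [ 0.18 -0.46  0.68] w 0.855
```

View pics/s1.png

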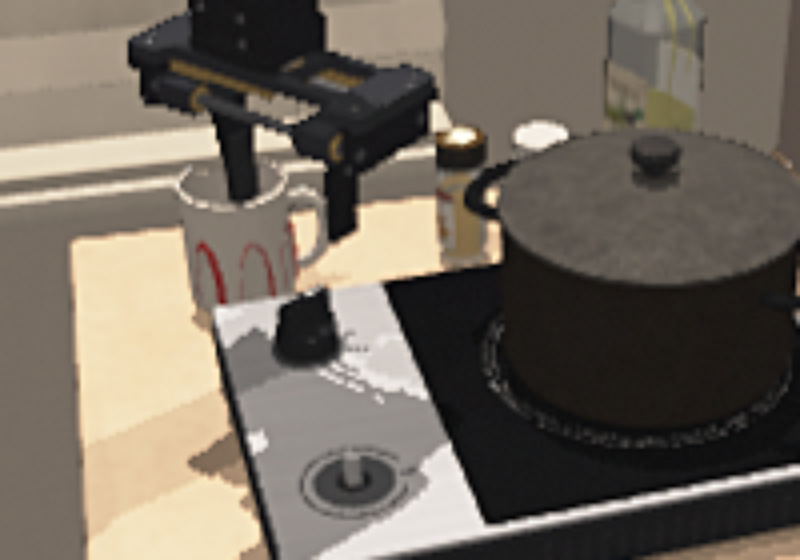

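The gripper is over the selector, jaws across its bar and clear of the pot. I'll descend so the fingertips stay above the skirt (gp z ≈ 0.098).

Emit:
{"name": "step_arm", "arguments": {"increments": [{"tx": 0.0015, "ty": 0, "tz": 0.04, "spin": 0, "claw": 0.5}, {"tx": 0.0015, "ty": 0, "tz": 0.07, "spin": 0, "claw": 0.5}, {"tx": 0.0015, "ty": 0, "tz": 0.081, "spin": 0, "claw": 0.5}, {"tx": 0.0015, "ty": 0, "tz": 0.081, "spin": 0, "claw": 0.5}, {"tx": 0.0015, "ty": 0, "tz": 0.081, "spin": 0, "claw": 0.1}, {"tx": 0.0015, "ty": 0, "tz": 0.081, "spin": 0, "claw": 0.0}, {"tx": 0.0015, "ty": 0, "tz": 0.081, "spin": 0, "claw": 0.0}, {"tx": 0.0015, "ty": 0, "tz": 0.081, "spin": 0, "claw": 0.0}], "force": 15}}

```text
time: 2.82
position: [0.4363, 0.1854, 0.2652]
tool_rot: [2.942, 1.099, 0.004]
ft_force: [-0.5, 0.1, 0.5]
grip_width: 0.285
```

```bash
python3 -c "
from h import *
go(.434,.186,.098,-15)"
```

```text
t 2.8167 gp [0.4368 0.1854 0.1017] yaw 40.97 tilt 0.17 -> mm [-1.4 -1.9  3.7] spin 55.97 q7 -1.45 F [-0.49  0.07  0.54] w 0.285
```

Emit:
{"name": "step_arm", "arguments": {"increments": [{"tx": -0.001, "ty": -0.001, "tz": 0.002, "spin": 0, "claw": 0}, {"tx": -0.001, "ty": -0.001, "tz": 0.002, "spin": 0, "claw": 0}, {"tx": -0.001, "ty": -0.001, "tz": 0.002, "spin": 0, "claw": 0}, {"tx": -0.001, "ty": -0.001, "tz": 0.002, "spin": 0, "claw": 0}, {"tx": -0.001, "ty": -0.001, "tz": 0.002, "spin": 0, "claw": 0}], "force": 15}}

```text
time: 3.23
position: [0.4337, 0.1864, 0.2622]
tool_rot: [-2.941, -1.101, 0.001]
ft_force: [-4.1, 3.5, 5.5]
grip_width: 0.138
```

```bash
python3 -c "
from h import *
go(.434,.186,.098,-15);print(get_state()['torque'])"
```

```text
t 3.2333 gp [0.4335 0.1866 0.0987] yaw 41.06 tilt 0.08 -> mm [-0.   0.5  0.7] spin 56.06 q7 -1.45 F [-4.1   3.53  5.54] w 0.138
[0.58593045 0.80922616 0.06730633]
```

Emit:
{"name": "step_arm", "arguments": {"increments": [{"tx": 0, "ty": -0.0005, "tz": 0, "spin": 6, "claw": 0}, {"tx": 0, "ty": -0.0005, "tz": 0, "spin": 13, "claw": 0}, {"tx": 0, "ty": -0.0005, "tz": 0, "spin": 20, "claw": 0}, {"tx": 0, "ty": -0.0005, "tz": 0, "spin": 27, "claw": 0}, {"tx": 0, "ty": -0.0005, "tz": 0, "spin": 34, "claw": 0}, {"tx": 0, "ty": -0.0005, "tz": 0, "spin": 41, "claw": 0}, {"tx": 0, "ty": -0.0005, "tz": 0, "spin": 48, "claw": 0}, {"tx": 0, "ty": -0.0005, "tz": 0, "spin": 53, "claw": 0}], "force": 25}}

```text
time: 3.9
position: [0.4336, 0.1865, 0.2622]
tool_rot: [-3.123, 0.336, 0.001]
ft_force: [-3.4, 2.5, 5.1]
grip_width: 0.133
```

```bash
python3 -c "
from h import *
go(.434,.186,.098,-15);print(get_state()['torque'])"
```

```text
t 3.9 gp [0.4335 0.1866 0.0987] yaw -12.29 tilt 0.04 -> mm [0.5 0.4 0.7] spin 2.71 q7 -2.35 F [-3.37  2.55  5.15] w 0.133
[ 0.41414849  0.68361592 -0.01296359]
```

Emit:
{"name": "step_arm", "arguments": {"increments": [{"tx": 0, "ty": 0, "tz": 0, "spin": 3, "claw": 0}, {"tx": 0, "ty": 0, "tz": 0, "spin": 3, "claw": 0}, {"tx": 0, "ty": 0, "tz": 0, "spin": 3, "claw": 0.5}, {"tx": 0, "ty": 0, "tz": 0, "spin": 3, "claw": 0.5}, {"tx": 0, "ty": 0, "tz": 0, "spin": 3, "claw": 0.5}, {"tx": 0, "ty": 0, "tz": -0.03, "spin": 3, "claw": 0.5}, {"tx": 0, "ty": 0, "tz": -0.07, "spin": 3, "claw": 0.5}, {"tx": 0, "ty": 0, "tz": -0.1, "spin": 3, "claw": 0.5}]}}

```text
time: 4.57
position: [0.4339, 0.1857, 0.3634]
tool_rot: [-3.115, 0.409, -0.0]
ft_force: [2.0, 0.8, 0.1]
grip_width: 0.464
```

```bash
python3 -c "
from h import *
go(.4665,-.286,.2,43)"
```

```text
t 4.5667 gp [0.4339 0.1857 0.1999] yaw -14.98 tilt 0.02 -> mm [ 1.535e+02  4.472e+02 -2.000e-01] spin -57.98 q7 -2.28 F [2.01 0.85 0.13] w 0.464
```

Emit:
{"name": "step_arm", "arguments": {"increments": [{"tx": 0.153, "ty": 0.447, "tz": 0, "spin": -58, "claw": 0.7}, {"tx": 0.153, "ty": 0.447, "tz": 0, "spin": -58, "claw": 0.7}, {"tx": 0.153, "ty": 0.447, "tz": 0, "spin": -58, "claw": 0.7}, {"tx": 0.153, "ty": 0.447, "tz": 0, "spin": -58, "claw": 0.7}, {"tx": 0.153, "ty": 0.447, "tz": 0, "spin": -58, "claw": 0.7}, {"tx": 0.153, "ty": 0.447, "tz": 0, "spin": -58, "claw": 0.7}, {"tx": 0.153, "ty": 0.447, "tz": 0, "spin": -58, "claw": 0.7}, {"tx": 0.153, "ty": 0.447, "tz": 0, "spin": -58, "claw": 0.7}]}}

```text
time: 5.23
position: [0.4538, -0.098, 0.3617]
tool_rot: [3.004, 0.915, -0.0]
ft_force: [0.1, -0.2, -0.3]
grip_width: 0.704
```

Run:
```python
from h import *
go(.4665,-.286,.16,43)
t=imaging.get_image("top");s=imaging.get_image("side");cv2.imwrite("pics/t2.png",t);cv2.imwrite("pics/s2.png",s)
def c(im,u,v,h=20): return cv2.resize(im[v-h:v+h,u-h:u+h],(260,260),interpolation=cv2.INTER_CUBIC)
cv2.imwrite("pics/z2.png",np.hstack([c(t,206,226),c(s,200,173),c(s,208,208,12)]))
```

```text
t 5.2333 gp [ 0.4538 -0.0982  0.1982] yaw 33.87 tilt 0.07 -> mm [-94.2 163.2  38.4] spin -9.13 q7 -0.8 F [ 0.1  -0.23 -0.32] w 0.704
```

View pics/z2.png

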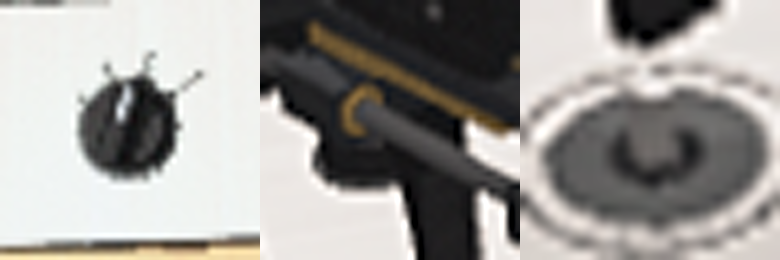

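Emit:
{"name": "step_arm", "arguments": {"increments": [{"tx": -0.094, "ty": 0.163, "tz": 0, "spin": -9, "claw": 0.7}, {"tx": -0.094, "ty": 0.163, "tz": 0, "spin": -9, "claw": 0.7}, {"tx": -0.094, "ty": 0.163, "tz": 0, "spin": -9, "claw": 0.7}, {"tx": -0.094, "ty": 0.163, "tz": 0, "spin": -9, "claw": 0.7}, {"tx": -0.094, "ty": 0.163, "tz": 0.03, "spin": -9, "claw": 0.7}, {"tx": -0.094, "ty": 0.163, "tz": 0.04, "spin": -9, "claw": 0.7}, {"tx": -0.094, "ty": 0.163, "tz": 0.04, "spin": -9, "claw": 0.7}]}}

```text
time: 5.92
position: [0.4643, -0.2848, 0.318]
tool_rot: [-2.924, -1.132, 0.006]
ft_force: [0.1, 0.3, 0.8]
grip_width: 0.698
```

Run:
```python
from h import *
go(.4667,-.2858,.041,43)
t=cv2.imread("pics/t2.png").mean(2)
x0,y0=200,215
w=np.clip(t[y0:y0+11,x0:x0+10]-100,0,None); print(t[y0:y0+12,x0-3:x0+14].astype(int))
```

```text
t 5.9167 gp [ 0.4634 -0.2841  0.1545] yaw 42.33 tilt 0.4 -> mm [  1.3   3.1 113.5] spin -0.67 q7 -0.39 F [0.1  0.27 0.81] w 0.698
[[241 242 241 242 239 209 239 241 240 238 241 170 235 242 241 241 240]
 [241 241 242 242 222 135 232 241 239 238 236 168 213 240 241 241 241]
 [240 242 241 242 243 185 195 232 234 213 139 144 230 240 241 242 241]
 [240 241 241 242 238 205 114 128 118  60  43  56 128 234 241 242 238]
 [240 240 241 238 181 100  56  48 158  68  26  43  63 197 233 233 214]
 [241 208 236 184  86  68  49  66 204  98  20  23  41  52 106  83 208]
 [241 158 166  92  68  66  43 126 198  86  16  32  21  24  51 105 236]
 [241 219  89  61  68  67  55 214 131  45  23  31  34  24  31  75 235]
 [242 152  77  67  68  53  59 233 112  21  24  32  39  48  35  52 232]
 [242 121  77  66  70  42  65 148  71  18  24  30  64  72  22  48 198]
 [239 114  73  69  67  52  64  58  31  18  28  41  66  70  27  43 120]
 [226 106  71  70  50  63  66  59  26  23  33  61  66  71  25  54 210]]
```

Emit:
{"name": "step_arm", "arguments": {"increments": [{"tx": 0, "ty": 0, "tz": 0.03, "spin": 0, "claw": 0.7}, {"tx": 0, "ty": 0, "tz": 0.06, "spin": 0, "claw": 0.7}, {"tx": 0, "ty": 0, "tz": 0.08, "spin": 0, "claw": 0.7}, {"tx": 0, "ty": 0, "tz": 0.08, "spin": 0, "claw": 0.7}, {"tx": 0, "ty": 0, "tz": 0.08, "spin": 0, "claw": 0.7}]}}

```text
time: 6.33
position: [0.4662, -0.2823, 0.2419]
tool_rot: [-2.925, -1.142, 0.001]
ft_force: [-0.1, -0.1, 0.5]
grip_width: 0.701
```

Run:
```python
from h import *
go(.4667,-.2858,.0385,43)
```

```text
t 6.3333 gp [ 0.4661 -0.2821  0.0784] yaw 42.66 tilt 0.08 -> mm [-2.   2.9 39.9] spin -0.34 q7 -0.42 F [-0.14 -0.14  0.51] w 0.701
```

Emit:
{"name": "step_arm", "arguments": {"increments": [{"tx": -0.002, "ty": 0.003, "tz": 0.02, "spin": 0, "claw": 0.7}, {"tx": -0.002, "ty": 0.003, "tz": 0.035, "spin": 0, "claw": 0.7}, {"tx": -0.002, "ty": 0.003, "tz": 0.039, "spin": 0, "claw": 0.7}, {"tx": -0.002, "ty": 0.003, "tz": 0.0395, "spin": 0, "claw": 0.7}, {"tx": -0.002, "ty": 0.003, "tz": 0.0395, "spin": 0, "claw": 0.4}, {"tx": -0.002, "ty": 0.003, "tz": 0.0395, "spin": 0, "claw": 0.25}, {"tx": -0.002, "ty": 0.003, "tz": 0.0395, "spin": 0, "claw": 0.18}, {"tx": -0.002, "ty": 0.003, "tz": 0.0395, "spin": 0, "claw": 0.1}], "force": 10}}

```text
time: 7.0
position: [0.4669, -0.2875, 0.2033]
tool_rot: [2.926, 1.139, 0.001]
ft_force: [0.3, -0.3, 0.6]
grip_width: 0.483
```

Emit:
{"name": "step_arm", "arguments": {"increments": [{"tx": 0, "ty": 0, "tz": 0, "spin": 0, "claw": 0}, {"tx": 0, "ty": 0, "tz": 0, "spin": 0, "claw": 0}, {"tx": 0, "ty": 0, "tz": 0, "spin": 0, "claw": 0}, {"tx": 0, "ty": 0, "tz": 0, "spin": 0, "claw": 0}], "force": 25}}

```text
time: 7.33
position: [0.4665, -0.2874, 0.2023]
tool_rot: [2.927, 1.14, -0.0]
ft_force: [0.3, 1.0, 0.3]
grip_width: 0.178
```

Run:
```python
from h import *
go(.4667,-.2858,.15,8)
```

```text
t 7.3333 gp [ 0.4665 -0.2874  0.0388] yaw 42.54 tilt 0.01 -> mm [   1.3   -1.  -111.2] spin 34.54 q7 -0.44 F [0.26 0.97 0.32] w 0.178
```

Emit:
{"name": "step_arm", "arguments": {"increments": [{"tx": 0, "ty": 0, "tz": 0, "spin": 0, "claw": 0}, {"tx": 0, "ty": 0, "tz": 0, "spin": 0, "claw": 0}, {"tx": 0, "ty": 0, "tz": 0, "spin": 0, "claw": 0}, {"tx": 0, "ty": 0, "tz": -0.02, "spin": 0, "claw": 0}, {"tx": 0, "ty": 0, "tz": -0.05, "spin": 0, "claw": 0}, {"tx": 0, "ty": 0, "tz": -0.08, "spin": 0, "claw": 0}, {"tx": 0, "ty": 0, "tz": -0.111, "spin": 0, "claw": 0}, {"tx": 0, "ty": 0, "tz": -0.111, "spin": 0, "claw": 0}], "force": 25}}

```text
time: 8.0
position: [0.4685, -0.2882, 0.3197]
tool_rot: [2.919, 1.137, 0.01]
ft_force: [1.8, -0.6, -0.7]
grip_width: 0.133
```

Run:
```python
from h import *
go(.4418,.0343,.15,6)
```

```text
t 8.0 gp [ 0.47   -0.2892  0.1562] yaw 42.55 tilt 0.63 -> mm [ 198.4 -255.7    4. ] spin 36.55 q7 -0.39 F [ 1.77 -0.61 -0.7 ] w 0.133
```

Emit:
{"name": "step_arm", "arguments": {"increments": [{"tx": 0.198, "ty": -0.256, "tz": 0, "spin": 36.5, "claw": 0}, {"tx": 0.198, "ty": -0.256, "tz": 0, "spin": 36.5, "claw": 0}, {"tx": 0.198, "ty": -0.256, "tz": 0, "spin": 36.5, "claw": 0}, {"tx": 0.198, "ty": -0.256, "tz": 0, "spin": 36.5, "claw": 0}, {"tx": 0.198, "ty": -0.256, "tz": 0, "spin": 36.5, "claw": 0}, {"tx": 0.198, "ty": -0.256, "tz": 0, "spin": 36.5, "claw": 0}, {"tx": 0.198, "ty": -0.256, "tz": 0, "spin": 36.5, "claw": 0}, {"tx": 0.198, "ty": -0.256, "tz": 0, "spin": 36.5, "claw": 0}]}}

```text
time: 8.67
position: [0.4383, 0.0375, 0.313]
tool_rot: [3.137, 0.166, 0.0]
ft_force: [0.8, -0.1, -0.8]
grip_width: 0.137
```

Emit:
{"name": "step_arm", "arguments": {"increments": [{"tx": 0, "ty": 0, "tz": 0, "spin": 0, "claw": 0}, {"tx": 0, "ty": 0, "tz": 0, "spin": 0, "claw": 0}]}}

```text
time: 8.83
position: [0.4388, 0.0374, 0.3131]
tool_rot: [3.136, 0.174, 0.0]
ft_force: [0.2, -0.7, -1.1]
grip_width: 0.135
```

Run:
```python
from h import *
go(.4408,.0345,.15,6)
```

```text
t 8.8333 gp [0.4388 0.0373 0.1496] yaw 6.37 tilt 0.04 -> mm [ 1.7  3.1 -0.4] spin 0.37 q7 -1.57 F [ 0.2  -0.66 -1.07] w 0.135
```

Emit:
{"name": "step_arm", "arguments": {"increments": [{"tx": 0.002, "ty": 0.003, "tz": 0, "spin": 0, "claw": 0}, {"tx": 0.002, "ty": 0.003, "tz": 0, "spin": 0, "claw": 0}, {"tx": 0.002, "ty": 0.003, "tz": 0, "spin": 0, "claw": 0}]}}

```text
time: 9.08
position: [0.4418, 0.0306, 0.3129]
tool_rot: [-3.137, -0.161, 0.001]
ft_force: [0.2, -1.1, -0.2]
grip_width: 0.137
```

Run:
```python
from h import *
go(.4408,.0345,.15,6)
s=imaging.get_image("side");cv2.imwrite("pics/s3.png",s)
x,y=.4408,.0345
gp=get_state()["position"];x,y=gp[0],gp[1]
zk=gp[2]-.1635-.0385
b=np.array([.00219,-.00163])/2  # side view bias
print("shaft tip px",proj("side",[.4418+b[0],.0343+b[1],.078]),"knob underside ctr if at gp+1.2:",proj("side",[x+.0012+b[0],y+b[1],zk]),"per +x mm",proj("side",[x+.0112+b[0],y+b[1],zk]))
u0,v0=160,150
print("crop origin",u0,v0,"scale 8")
cv2.imwrite("pics/z3.png",cv2.resize(s[v0:v0+70,u0:u0+95],None,fx=8,fy=8,interpolation=cv2.INTER_CUBIC))
```

```text
t 9.0833 gp [0.4417 0.0306 0.1494] yaw 5.86 tilt 0.03 -> mm [-0.6 -4.  -0.6] spin -0.14 q7 -1.57 F [ 0.25 -1.09 -0.17] w 0.137
shaft tip px [[207.60139823 203.02194748]] knob underside ctr if at gp+1.2: [[207.36388638 192.91207227]] per +x mm [[211.51722442 192.30601444]]
crop origin 160 150 scale 8
```

View pics/z3.png

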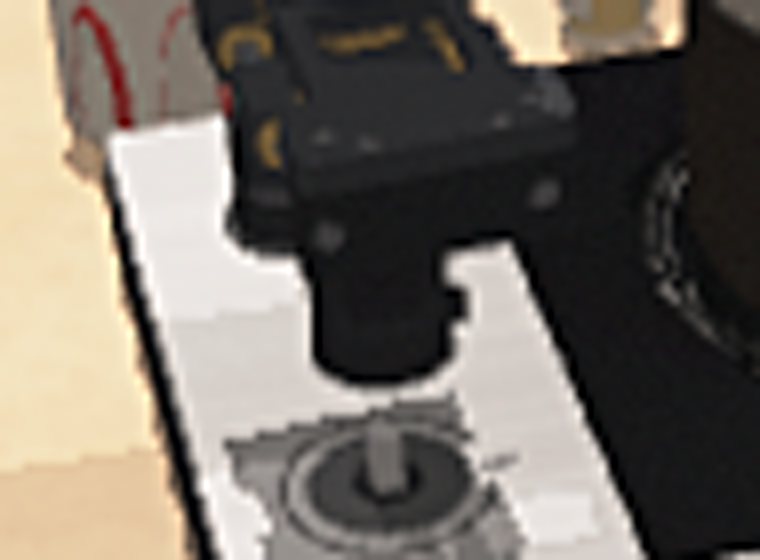

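Emit:
{"name": "step_arm", "arguments": {"increments": [{"tx": 0, "ty": 0, "tz": 0, "spin": 0, "claw": 0}, {"tx": 0, "ty": 0, "tz": 0, "spin": 0, "claw": 0}, {"tx": 0, "ty": 0, "tz": 0, "spin": 0, "claw": 0}]}}

```text
time: 9.38
position: [0.4416, 0.032, 0.3131]
tool_rot: [3.137, 0.165, -0.0]
ft_force: [-0.7, 0.2, -0.5]
grip_width: 0.133
```

Run:
```python
from h import *
go(.4408,.0345,.118,6)
```

```text
t 9.3833 gp [0.4416 0.032  0.1496] yaw 6.01 tilt 0.01 -> mm [-0.5 -2.6 31.6] spin 0.01 q7 -1.57 F [-0.67  0.17 -0.51] w 0.133
```

Emit:
{"name": "step_arm", "arguments": {"increments": [{"tx": -0.0005, "ty": -0.0025, "tz": 0.01, "spin": 0, "claw": 0}, {"tx": -0.0005, "ty": -0.0025, "tz": 0.02, "spin": 0, "claw": 0}, {"tx": -0.0005, "ty": -0.0025, "tz": 0.027, "spin": 0, "claw": 0}, {"tx": -0.0005, "ty": -0.0025, "tz": 0.029, "spin": 0, "claw": 0}, {"tx": -0.0005, "ty": -0.0025, "tz": 0.029, "spin": 0, "claw": 0}, {"tx": -0.0005, "ty": -0.0025, "tz": 0.029, "spin": 0, "claw": 0}, {"tx": -0.0005, "ty": -0.0025, "tz": 0.029, "spin": 0, "claw": 0}, {"tx": -0.0005, "ty": -0.0025, "tz": 0.029, "spin": 0, "claw": 0}]}}

```text
time: 10.05
position: [0.441, 0.0348, 0.2846]
tool_rot: [3.137, 0.166, 0.001]
ft_force: [0.3, -0.4, -0.5]
grip_width: 0.132
```

Run:
```python
from h import *
go(.4408,.0345,.112,6)
```

```text
t 10.05 gp [0.4411 0.0348 0.1211] yaw 6.05 tilt 0.05 -> mm [-0.2  0.3  9.1] spin 0.05 q7 -1.6 F [ 0.25 -0.44 -0.49] w 0.132
```

Emit:
{"name": "step_arm", "arguments": {"increments": [{"tx": 0, "ty": 0, "tz": 0.002, "spin": 0, "claw": 0}, {"tx": 0, "ty": 0, "tz": 0.004, "spin": 0, "claw": 0}, {"tx": 0, "ty": 0, "tz": 0.005, "spin": 0, "claw": 0}, {"tx": 0, "ty": 0, "tz": 0.006, "spin": 0, "claw": 0}, {"tx": 0, "ty": 0, "tz": 0.007, "spin": 0, "claw": 0}, {"tx": 0, "ty": 0, "tz": 0.007, "spin": 0, "claw": 0}, {"tx": 0, "ty": 0, "tz": 0.007, "spin": 0, "claw": 0}], "force": 30}}

```text
time: 10.63
position: [0.4407, 0.0348, 0.2771]
tool_rot: [3.137, 0.166, -0.0]
ft_force: [0.3, -0.3, -1.0]
grip_width: 0.13
```

Run:
```python
from h import *
go(.4408,.0345,.112,6); print(get_state()["torque"])
```

```text
t 10.6333 gp [0.4407 0.0348 0.1136] yaw 6.05 tilt 0.01 -> mm [0.  0.3 1.6] spin 0.05 q7 -1.61 F [ 0.3  -0.32 -1.02] w 0.13
[-0.04034895 -0.04617057  0.04897388]
```

Emit:
{"name": "step_arm", "arguments": {"increments": [{"tx": 0, "ty": 0, "tz": 0.002, "spin": 0, "claw": 0}, {"tx": 0, "ty": 0, "tz": 0.004, "spin": 0, "claw": 0}, {"tx": 0, "ty": 0, "tz": 0.006, "spin": 0, "claw": 0}, {"tx": 0, "ty": 0, "tz": 0.008, "spin": 0, "claw": 0}, {"tx": 0, "ty": 0, "tz": 0.0095, "spin": 0, "claw": 0}, {"tx": 0, "ty": 0, "tz": 0.0095, "spin": 0, "claw": 0}, {"tx": 0, "ty": 0, "tz": 0.0095, "spin": 0, "claw": 0}]}}

```text
time: 11.22
position: [0.4407, 0.0348, 0.2676]
tool_rot: [3.137, 0.166, -0.0]
ft_force: [-0.1, 0.9, 0.3]
grip_width: 0.134
```

Run:
```python
from h import *
go(.4408,.0345,.102,6); print(get_state()["torque"])
```

```text
t 11.2167 gp [0.4407 0.0348 0.1041] yaw 6.05 tilt 0.02 -> mm [0.  0.3 2.1] spin 0.05 q7 -1.61 F [-0.14  0.93  0.27] w 0.134
[-0.00272334  0.03629355 -0.02701191]
```

Emit:
{"name": "step_arm", "arguments": {"increments": [{"tx": 0, "ty": 0, "tz": 0.001, "spin": 0, "claw": 0}, {"tx": 0, "ty": 0, "tz": 0.002, "spin": 0, "claw": 0}, {"tx": 0, "ty": 0, "tz": 0.003, "spin": 0, "claw": 0}, {"tx": 0, "ty": 0, "tz": 0.004, "spin": 0, "claw": 0}, {"tx": 0, "ty": 0, "tz": 0.005, "spin": 0, "claw": 0}, {"tx": 0, "ty": 0, "tz": 0.005, "spin": 0, "claw": 0}, {"tx": 0, "ty": 0, "tz": 0.005, "spin": 0, "claw": 0}]}}

```text
time: 11.8
position: [0.4409, 0.0348, 0.2629]
tool_rot: [3.137, 0.166, 0.0]
ft_force: [-0.9, 0.1, 5.7]
grip_width: 0.132
```

Run:
```python
from h import *
go(.4408,.0345,.0968,6); print(get_state()["torque"])
```

```text
t 11.8 gp [0.4409 0.0347 0.0994] yaw 6.05 tilt 0.02 -> mm [-0.1  0.3  2.6] spin 0.05 q7 -1.62 F [-0.89  0.12  5.74] w 0.132
[-1.95443054e-02  2.64661489e-01  1.98126637e-04]
```

Emit:
{"name": "step_arm", "arguments": {"increments": [{"tx": 0, "ty": 0, "tz": 0.001, "spin": 0, "claw": 0}, {"tx": 0, "ty": 0, "tz": 0.0018, "spin": 0, "claw": 0}, {"tx": 0, "ty": 0, "tz": 0.0025, "spin": 0, "claw": 0}, {"tx": 0, "ty": 0, "tz": 0.0025, "spin": 0, "claw": 0}, {"tx": 0, "ty": 0, "tz": 0.0025, "spin": 0, "claw": 0}, {"tx": 0, "ty": 0, "tz": 0.0025, "spin": 0, "claw": 0}]}}

```text
time: 12.3
position: [0.4409, 0.0348, 0.2605]
tool_rot: [3.137, 0.166, 0.001]
ft_force: [-2.4, 0.2, 6.1]
grip_width: 0.132
```

Run:
```python
from h import *
go(.4408,.0345,.0968,6); print(get_state()["torque"])
```

```text
t 12.3 gp [0.441  0.0347 0.097 ] yaw 6.05 tilt 0.03 -> mm [-0.1  0.3  0.2] spin 0.05 q7 -1.62 F [-2.38  0.2   6.13] w 0.132
[ 0.00725226  0.40062121 -0.03365888]
```

Emit:
{"name": "step_arm", "arguments": {"increments": [{"tx": 0, "ty": 0, "tz": 0.0008, "spin": 0, "claw": 0}, {"tx": 0, "ty": 0, "tz": 0.0013, "spin": 0, "claw": 0}, {"tx": 0, "ty": 0, "tz": 0.0013, "spin": 0, "claw": 0}, {"tx": 0, "ty": 0, "tz": 0.0013, "spin": 0, "claw": 0}], "force": 40}}

```text
time: 12.63
position: [0.441, 0.0349, 0.2599]
tool_rot: [3.137, 0.166, 0.0]
ft_force: [-4.3, -0.5, 12.1]
grip_width: 0.134
```

Run:
```python
from h import *
go(.4408,.0345,.0968,6); print(get_state()["torque"])
t=imaging.get_image("top");s=imaging.get_image("side")
def c(im,u,v,h): return cv2.resize(im[v-h:v+h,u-h:u+h],(380,380),interpolation=cv2.INTER_CUBIC)
cv2.imwrite("pics/z4.png",np.hstack([c(t,206,224,20),c(s,208,200,30)]))
go(.4408,.0345,.0968,6)
```

```text
t 12.6333 gp [0.4411 0.0347 0.0964] yaw 6.05 tilt 0.04 -> mm [-0.3  0.3 -0.4] spin 0.05 q7 -1.62 F [-4.3  -0.54 12.07] w 0.134
[-0.1268012   0.911072    0.01998194]
t 12.7333 gp [0.4411 0.0347 0.0964] yaw 6.05 tilt 0.04 -> mm [-0.3  0.3 -0.4] spin 0.05 q7 -1.62 F [-4.1   0.41 11.32] w 0.138
```

View pics/z4.png

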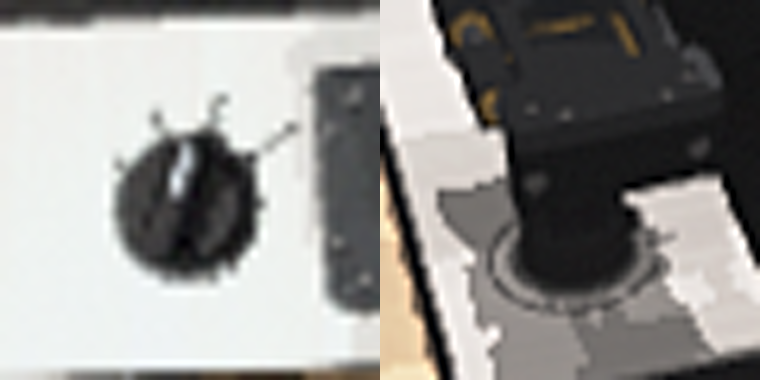

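```bash
python3 -c "
from bench import workorder
print(workorder.close_job())
from h import *
go(.4408,.0345,.0968,6)"
```

```text
the job is handed in; nothing more can be done
None
the job is handed in; nothing more can be done
```

I handed the job in at about 12.8 s with the selector on three dots and the start knob on its shaft, held pressed in. No verdict was reported, and the state could not be read after hand-in.

- **Selector:** I gripped its bar and turned it about 56° clockwise to three dots. When I let go it stayed there. In the last picture its white line points about 17° right of the hob's forward direction, level with the three-dot row; the mark is at 18°.
- **Start knob:** I picked it up by its bar and lowered it onto the D-shaft. It went on with no contact force on the way down.
- **Press:** The grasp point finished at z = 0.0964 m, which puts the knob's underside about 58 mm up, 2 mm above the deck. That matches the fully pressed position. The upward force was about 11–12 N, above the 7.2 N spring force at the stop, with about 4 N sideways. The fingers still held the 12 mm bar.
- **Other objects:** I kept clear of the pot, the mug and the tub, but did not measure their positions afterwards.
- **Disagreements:** The two cameras differed by 2–3 mm, so I used their average, which agreed with the grip on the selector to about 0.5 mm. Estimates of the shaft flat's direction ranged from about −14° to +20°. I went in at 6°, and it fitted with almost no twisting torque.

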